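# Wind the hand-cranked espresso press home and fold its handle away

### The job

Close down the hand-cranked espresso press: swing the folded wooden grip on its crank arm up until it stands fully upright, then wind the crank clockwise (seen from above) by that grip until you feel the piston come firmly up against its seat, without forcing it and twisting the chamber in its stand. Then fold the grip back down flat along the arm and let go, leaving the press standing where it is and its shot glass and the other things on the counter undisturbed.

Things in the scene. Friction and masses are not known exactly. Their poses are not given: they have to be found in the camera images.
- press: Screw-driven espresso press, 6 kg, loose on rubber feet: steel base 210 x 180 mm, two rear posts, round chamber with wooden band (78 mm diameter, 86 to 220 mm up) and on top a rising screw with the crank. Origin: on the counter under the spindle's vertical axis; z up; x towards the posts. Tips or slides if pushed sideways at the crank with over about 17 N.
- hub (a point): Point on the spindle's vertical axis at mid-thickness of the crank arm, about 252 to 258 mm above the counter. Its x axis points outward along the arm, z up. Sinks 3 mm per clockwise turn. The arm is a steel bar 14 mm wide and 8 mm thick, 20 mm or more clear of the chamber below.
- pivot (a point): Centre of the folding grip's horizontal hinge pin, in a fork (18 mm wide) at the arm's outer end: 80 mm from the hub along the arm and 17 mm above it. Its x axis points outward along the arm, y along the pin.
- grip (a point): Middle of the grip's wooden sleeve, on its axis, 35 mm from the pivot. Sleeve 22 mm in diameter, 44 mm long, spins freely on its core; an end button reaches 61 mm from the pivot. Folded, it lies along the top of the arm from pivot to hub, 2 mm above it; fingers pass on both sides as the arm is narrower. Upright, it stands above the pivot.
- fold (a joint): Folding of the grip on its hinge pin: 0 rad = flat along the arm, 1.57 rad = standing upright (stop). The hinge is stiff, about 0.08 N m (2.3 N at the middle of the sleeve), and stays where it is left.
- piston (a joint): Piston wound down, m: 0.003 more per full clockwise turn; 0 to 0.0025 at the start. It comes up hard on its seat between 0.0053 and 0.006. 0.1 rad of crank is only 0.05 mm: too fine to read off, it must be felt. The screw drags with about 4.4 N at the grip and stays where it is left; at the seat the force rises steeply. 3 to 6 N above the drag is firmly home.
- chamber (a joint): Turning of the brew chamber in the stand's ring, clockwise seen from above, rad; 0 at the start. Only clamped there: it stays put in normal winding, but is twisted round, with screw and all, if the crank is forced with over about 12 N at the grip.
- shot_glass: Clear shot glass, 50 mm diameter at the rim, 58 mm tall, 110 g, standing loose on the drip grid of the press under the spout. Origin: centre of its underside.
- milk_jug: Squat copper milk jug, 86 mm diameter, 85 mm tall, bow handle to its +y side reaching 74 mm out, loose on the counter. Origin: centre of its underside.
- distributor: Round anodised coffee distribution tool, 64 mm diameter, 41 mm tall, loose on the counter. Origin: centre of its underside.
- filter_basket: Round steel filter basket, 70 mm diameter at its rim, 26 mm tall, loose on the counter. Origin: centre of its underside.

How it is judged:
On the way, in this order (a step that is already met when the one before it is completed fails the run):
1. the grip has been swung out and stands upright before the winding is done (value of joint fold above 1.4 rad and value of joint piston below 0.0045 m), for 0.2 s.
2. the crank has been wound, by the upright grip, until the piston is against its seat (value of joint fold above 1.2 rad and value of joint piston above 0.005461 m), for 0.2 s.
At the end, for the whole second after the job is handed in: The grip lies flat on the crank arm (within 0.12 rad), the piston is home on its seat (within 0.03 mm, 0.06 rad of crank), the chamber is not twisted in its ring (within 0.08 rad), the press stands flat within 12 mm of its place, and nothing else is disturbed (value of joint fold below 0.12 rad and value of joint piston above 0.005461 m and value of joint chamber between -0.08 and 0.08 rad and velocity of joint fold below 0.05 rad/s and linear speed of press below 0.01 m/s and angle between press's own z axis and vertical below 0.02 rad and distance of press from where it was at the start of the episode below 0.012 m); the robot touches nothing.
It fails at once if the crank is forced, so that the brew chamber is twisted in its ring by more than 0.08 rad (value of joint chamber above 0.08 rad or value of joint chamber below -0.08 rad).
It fails at once if the press is dragged more than 12 mm (distance of press from where it was at the start of the episode above 0.012 m).
It fails at once if the press is rocked off its feet (angle between press's own z axis and vertical above 0.04 rad).
It fails at once if the shot glass under the spout is knocked over or shifted more than 25 mm (distance of shot_glass from where it was at the start of the episode above 0.025 m or angle between shot_glass's own z axis and vertical above 0.3 rad).
It fails at once if the jug, the distribution tool or the basket is shifted more than 25 mm (distance of any of milk_jug, distributor, filter_basket from where it was at the start of the episode above 0.025 m).
It also fails if it takes over 72 s, if anything falls off the work surface, if the arm or the gripper's body presses on something with over 40 N, if the wrist force passes 120 N, or if a joint passes its speed limit or range.

### The arm

A 7-joint arm with a two-finger parallel gripper is mounted at the origin on the work surface. World frame = base frame: x ahead of the robot, y to its left, z up, the work surface at z = 0. Lengths are in m, angles in rad, forces in N, time in s.
With the tool pointing down it reaches from about 0.4 to 0.85 m from the base axis. Payload 10.4 kg.
Tool frame: the origin (TCP) lies on the centre line of the jaws, within the pads' length; the fingertips stand 14 mm ahead of it and the grasp point (between the pads) lies 5 mm behind it (manip.tip_reach is the distance from the TCP to the fingertips, in m); z points along the fingers, y is the line along which they close (so a half turn about z gives the same grasp; the last joint's range is limited). The gripper opens to 85 mm and grips with 20 to 120 N. Pads are 22 mm wide; open, the fingers measure 114 mm over their backs; the gripper's body (76 mm by 85 mm) begins 54 mm behind the grasp point. The pads swing forward as they close: fully open they stand 13 mm farther back than shut.
Start: joints at [1.305, 0.332, -0.065, 1.46, 0.022, 1.35, -0.088], TCP at [0.15, -0.607, 0.245] pointing down, gripper open.
Joint ranges: [-2.6, 2.6], [-0.5, 2.12], [-1.47, 1.34], [0.16, 2.42], [-1.27, 4.41], [0.06, 2.06], [-2.6, 2.6]. Speed limits (rad/s): [2.22, 2.22, 2.79, 2.79, 3.14, 3.14, 3.14].

### API

Orientations are given as a unit quaternion [x, y, z, w].
In Python, from workcell import manip gives the robot as it stands.
- The arm moves only by the shell command python3 -m pendant 'ROWS' [FORCE]. ROWS is JSON, a list of rows, each a list of 7 numbers: the shift along the tool's x, y, z in units of 50 mm (1.0 is 50 mm), then the turn, a rotation vector about the tool's x, y, z in units of 8 degrees (1.0 is 8 degrees), then the opening, from -1 (shut) to 1 (fully open), so that 0 is half open. In form: [[dx, dy, dz, ax, ay, az, jaw], ...]. A call has exactly 10 rows; each row is the pose to reach, as a shift and turn from the pose commanded when the call began, along the tool's axes at that moment; what a row does not reach only later rows make up. A row lasts 1/8 s, in which the tool goes at most 62.5 mm and 10.7 degrees, less where a joint would pass 70% of its speed; a pose out of reach is approached as far as the arm can. A call with a gripper value outside its range is refused whole. The fingers move at their own pace and stop on an object; FORCE is the grip in N (left out, the last holds). Time passes only in rows, so rows that repeat a pose let the fingers close, or fill a call up. It gives the time, the measured TCP pose, the force, the opening and the grip force at its end, in the units of the state.
- manip.get_obs(): the state, without advancing time (a new reading comes with each control period).
- manip.camera(name): name is "side" or "top" or "wrist"; returns (picture, depth): 480x640x3 uint8, red, green, blue; 480x640 float32, m along the optical axis (not along the pixel's ray), 0 where there is no reading.
- manip.get_calibration(name): a dict with "fx", "fy", "cx", "cy" (pixels), "D" ([k1, k2, p1, p2, k3] as OpenCV has them; the pictures are not rectified), "xyz" and "orientation" of the camera in the world. Camera axes: x right, y up, looking along -z (the intrinsics and any distortion apply to the point x, -y, -z); pixel columns grow to the right and rows downward; lengths in m; the calibration is good to about 2 mm. A picture is of the moment at which its call begins: read the wrist's pose just before it. get_calibration takes no time and is no camera call; for the wrist camera it gives the pose at the moment of the call.
- manip.hand_in(): hands the job in; it is judged then, once.
Trained networks look in the newest picture that a camera, given by its name, has taken for a name from the list of things; names that differ only in an ending like _2 or _b are one class to them, and where a whole thing is asked for, a point or a joint stands for the part that bears it (a point fixed in the world has none). Each returns a list of dicts, best first, with "p" (0 to 1); they miss things now and then, are a little off and sometimes report something else, mostly with a low value. They report only what shows in the picture. A call takes as long as a camera call.
- manip.find_in(thing, camera): "box" ([left, top, right, bottom] in pixels, round what is visible of it).
- manip.trace(thing, camera): "pixels" (480x640 bool, what is visible of it) and "box" ([left, top, right, bottom] in pixels, round what is visible of it).
- manip.tip_of(thing, camera): "pixel" ([column, row] in pixels: a listed point, or the origin of a listed thing).
The state is a dict: "clock": time; "joint_pos": joint angles; "joint_velocities": joint speeds; "tau": joint torques, N m; "position": TCP position; "ee_rot": TCP orientation; "ft_force": force on the tool from outside, world axes, zero at the start; "torque": the same for the moment, N m; "grip_width": opening from 0.0 (shut) to 1.0 (fully open); "grasp_force": force on a finger pad.
Only numpy, scipy, OpenCV 4.12 (cv2) and the standard library are available. Lean on these libraries where they do the work, as an engineer would, in place of code of your own. Each camera call takes 0.05 s, during which the arm holds its last target. There are 200 camera calls.

## Working session

There is one attempt and no reset: what is moved stays moved. The work goes in short steps, Python scripts to look and compute and a shell command to move; the robot and the scene stay as the last step left them, time stands still between calls to the robot, and variables do not carry over. Pictures are saved under pics/ and viewed, at most 10 in all, crops included, and the job is handed in when it is done.

```bash
mkdir -p pics
cat > h.py <<'E'
import numpy as np, cv2
from scipy.spatial.transform import Rotation as R
from workcell import manip
def ray(cam,px,cal=None):
    c=cal or manip.get_calibration(cam)
    K=np.array([[c['fx'],0,c['cx']],[0,c['fy'],c['cy']],[0,0,1.]])
    u=cv2.undistortPoints(np.array([[px]],float),K,np.array(c['D'],float))[0,0]
    return np.array(c['xyz']),R.from_quat(c['orientation']).as_matrix()@np.array([u[0],-u[1],-1])
def atz(cam,px,z):
    o,d=ray(cam,px); return o+d*(z-o[2])/d[2]
def atd(cam,px,dep):
    o,d=ray(cam,px); return o+d*dep
E
python3 - <<'E'
from h import *
o=manip.get_obs(); print({k:np.round(v,3) for k,v in o.items()})
ims=[]
for c in ['side','top']:
    im,d=manip.camera(c); cv2.imwrite(f'pics/{c}0.png',im[...,::-1])
    cal=manip.get_calibration(c); print(c,np.round(cal['xyz'],3),np.round(cal['orientation'],3),cal['fx'])
    for n in ['hub','pivot','grip','press','shot_glass','milk_jug','distributor','filter_basket']:
        for r in manip.tip_of(n,c)[:2]:
            p=r['pixel']; dd=d[int(np.clip(p[1],0,479)),int(np.clip(p[0],0,639))]
            z={'hub':.255,'pivot':.272,'grip':.272,'press':0}.get(n,0)
            print(n,round(r['p'],2),np.round(p,1),'z',np.round(atz(c,p,z),3),'depth',np.round(atd(c,p,dd),3))
E
```

```text
{'clock': np.float64(0.0), 'joint_pos': array([ 1.305,  0.333, -0.065,  1.461,  0.022,  1.35 , -0.089]), 'joint_velocities': array([-0.002, -0.001,  0.001, -0.001,  0.001, -0.001, -0.   ]), 'tau': array([ 1.0000e-03, -6.2545e+01,  5.0000e-02, -3.9161e+01,  1.6000e-02,
        1.0000e-02,  0.0000e+00]), 'position': array([ 0.15 , -0.606,  0.245]), 'ee_rot': array([ 0.993,  0.121, -0.   , -0.001]), 'ft_force': array([-0.932,  0.735, -0.045]), 'torque': array([-0.009,  0.031, -0.001]), 'grasp_force': np.float64(0.0), 'grip_width': np.float64(0.997)}
side [0.467 0.713 0.813] [-0.014  0.407  0.912 -0.055] 470.030898247352
hub 0.96 [314.7 192.9] z [ 0.564 -0.041  0.255] depth [ 0.559 -0.007  0.28 ]
pivot 0.75 [324.4 206.9] z [0.537 0.023 0.272] depth [0.538 0.018 0.268]
pivot 0.56 [317.2 274.3] z [0.529 0.197 0.272] depth [ 0.555 -0.022  0.042]
grip 0.56 [316.9 201.2] z [0.553 0.008 0.272] depth [0.552 0.016 0.279]
press 0.66 [314.7 278.7] z [ 0.564 -0.047  0.   ] depth [ 0.561 -0.022  0.026]
shot_glass 0.57 [316.3 275.7] z [ 0.561 -0.057  0.   ] depth [ 0.557 -0.021  0.038]
milk_jug 0.6 [
[... 398 characters left out ...]
98.2 228.8] z [0.542 0.033 0.272] depth [0.541 0.033 0.275]
grip 0.87 [316.4 221.1] z [0.557 0.001 0.272] depth [0.554 0.001 0.283]
press 0.95 [335.1 243.4] z [ 0.556 -0.038  0.   ] depth [ 0.526 -0.034  0.214]
press 0.26 [165.6 265.7] z [0.492 0.358 0.   ] depth [0.489 0.345 0.038]
shot_glass 0.51 [464.9 215.5] z [ 0.631 -0.344  0.   ] depth [ 0.63  -0.342  0.004]
milk_jug 0.61 [461.3 216.3] z [ 0.629 -0.335  0.   ] depth [ 0.629 -0.335  0.001]
distributor 0.83 [166.3 264.3] z [0.495 0.357 0.   ] depth [0.492 0.342 0.044]
distributor 0.54 [335.  240.6] z [ 0.563 -0.038  0.   ] depth [ 0.531 -0.034  0.212]
filter_basket 0.79 [464.7 276.5] z [ 0.487 -0.341  0.   ] depth [ 0.487 -0.34   0.003]
```

Run:
```python
import cv2
a=cv2.imread('pics/side0.png');b=cv2.imread('pics/top0.png')
a=cv2.resize(a[100:340,200:440],(400,400),interpolation=cv2.INTER_CUBIC);b=cv2.resize(b[130:330,240:440],(400,400),interpolation=cv2.INTER_CUBIC)
cv2.imwrite('pics/c0.png',cv2.hconcat([a,b]))
```

```text
(no output)
```

View pics/c0.png

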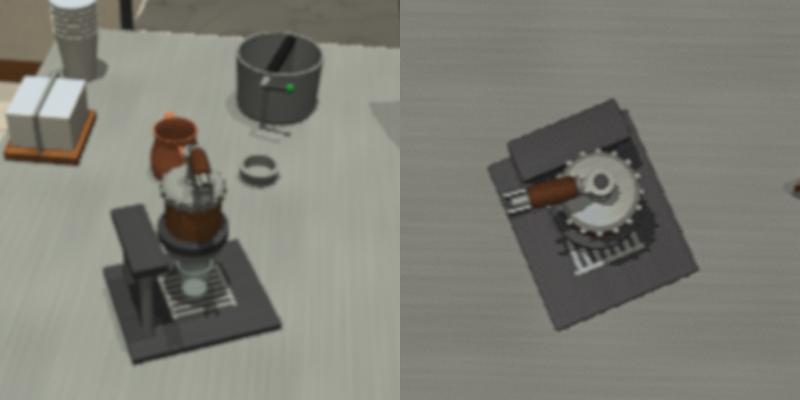

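View pics/top0.png

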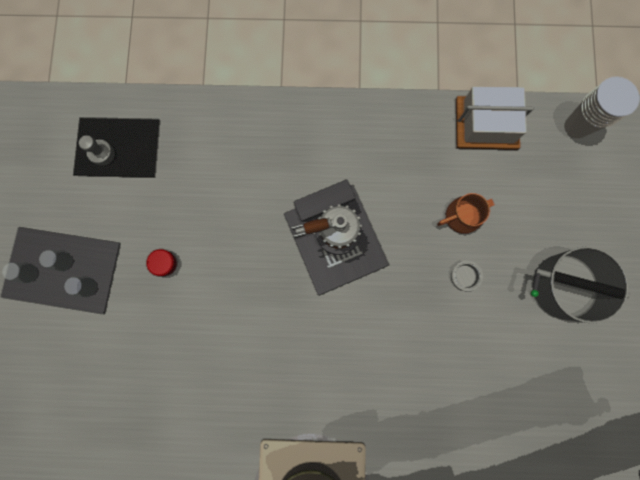

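Both views agree on the layout. In the top view the hub is at about (341,219) and the fork and pivot at (298,229), with the wooden grip folded between them. The jug is at (465,213), the basket at (465,276) and the distributor at (161,263). The arm points about 105° in world yaw, so I'll move above the grip with the tool x along the arm.

```bash
python3 -m pendant '[[0,0,-1.2,0,0,0,1],[10.8,-9.8,-3.1,0,0,-11.4,1],[10.8,-9.8,-3.1,0,0,-11.4,1],[10.8,-9.8,-3.1,0,0,-11.4,1],[10.8,-9.8,-3.1,0,0,-11.4,1],[10.8,-9.8,-3.1,0,0,-11.4,1],[10.8,-9.8,-3.1,0,0,-11.4,1],[10.8,-9.8,-3.1,0,0,-11.4,1],[10.8,-9.8,-3.1,0,0,-11.4,1],[10.8,-9.8,-3.1,0,0,-11.4,1]]' 20
cat >> h.py <<'E'
def need(p,yawdeg=None):
    "shift in tool units to bring the TCP to p, and pure z turn to yaw (tool down)"
    o=manip.get_obs(); r=R.from_quat(o['ee_rot']); M=r.as_matrix()
    print('tcp',np.round(o['position'],4),'yaw',round(np.degrees(np.arctan2(M[1,0],M[0,0])),2),'tilt',np.round(M[:2,2],3),'F',np.round(o['ft_force'],2),'w',round(o['grip_width'],3),'t',o['clock'])
    u=M.T@(np.array(p)-o['position'])/.05
    v=np.zeros(3)
    if yawdeg is not None:
        y=np.radians(yawdeg); T=np.array([[np.cos(y),np.sin(y),0],[np.sin(y),-np.cos(y),0],[0,0,-1]]).T
        v=np.degrees(R.from_matrix(M.T@T).as_rotvec())/8
    print('units',np.round(u,3),np.round(v,3))
E
python3 -c "
from h import *
need([.555,.0,.4],105)"
```

```text
clock: 2.15
position: [0.4619, -0.1417, 0.3786]
ee_rot: [0.606, 0.795, -0.0, 0.001]
ft_force: [1.4, -0.5, 0.4]
grip_width: 1.001
grasp_force: 0.0
tcp [ 0.4619 -0.1417  0.3786] yaw 105.35 tilt [ 0.001 -0.001] F [ 1.45 -0.55  0.42] w 1.001 t 2.15
units [ 2.239  2.546 -0.428] [0.004 0.007 0.044]
```

```bash
python3 -m pendant '[[1.1,1.3,-0.2,0,0,0,1],[2.2,2.5,-0.4,0,0,0,1],[2.2,2.5,-0.4,0,0,0,1],[2.2,2.5,-0.4,0,0,0,1],[2.2,2.5,-0.4,0,0,0,1],[2.2,2.5,-0.4,0,0,0,1],[2.2,2.5,-0.4,0,0,0,1],[2.2,2.5,-0.4,0,0,0,1],[2.2,2.5,-0.4,0,0,0,1],[2.2,2.5,-0.4,0,0,0,1]]' 20
cat > look.py <<'E'
from h import *
import sys
c='wrist'; cal=manip.get_calibration(c); im,d=manip.camera(c); cv2.imwrite(f'pics/{sys.argv[1]}.png',im[...,::-1])
for n,z in [('hub',.256),('pivot',.273),('grip',.273)]:
    for r in manip.tip_of(n,c)[:1]:
        p=r['pixel']; o,v=ray(c,p,cal)
        dd=d[int(np.clip(p[1],0,479)),int(np.clip(p[0],0,639))]
        print(n,round(r['p'],2),np.round(p),np.round(o+v*(z-o[2])/v[2],4),'depth',np.round(o+v*dd,4))
need([.55,0,.4],105)
E
python3 look.py w1
```

```text
clock: 3.4
position: [0.5531, -0.0048, 0.398]
ee_rot: [0.608, 0.794, -0.0, 0.0]
ft_force: [-0.1, -0.3, 0.2]
grip_width: 1.0
grasp_force: 0.0
hub 0.78 [317. 279.] [ 0.5621 -0.0429  0.256 ] depth [ 0.5611 -0.0393  0.2654]
pivot 0.69 [312. 165.] [0.5385 0.0331 0.273 ] depth [0.5385 0.0336 0.2779]
grip 0.95 [312. 224.] [ 0.5484 -0.0021  0.273 ] depth [0.5477 0.0012 0.2864]
tcp [ 0.5531 -0.0047  0.398 ] yaw 105.11 tilt [-0. -0.] F [-0.54 -0.36 -0.63] w 0.999 t 3.6
units [ 0.107 -0.035 -0.041] [-0.     0.     0.014]
```

View pics/w1.png

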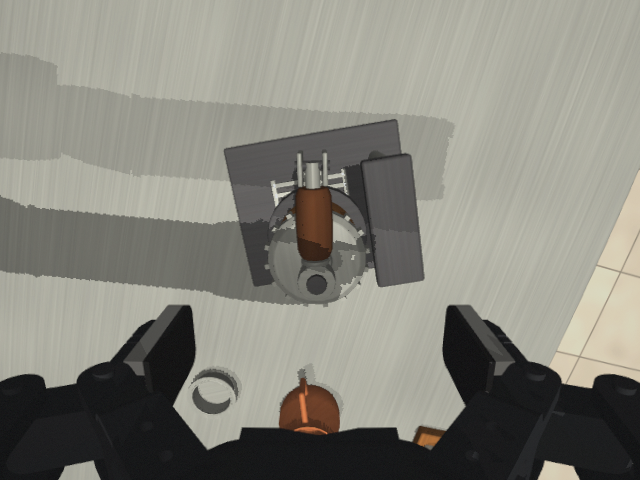

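```bash
python3 -m pendant '[[0.12,-0.03,1.2,0,0,-0.24,1],[0.12,-0.03,2.3,0,0,-0.24,1],[0.12,-0.03,2.58,0,0,-0.24,1],[0.12,-0.03,2.58,0,0,-0.24,1],[0.12,-0.03,2.58,0,0,-0.24,-0.4],[0.12,-0.03,2.58,0,0,-0.24,-1],[0.12,-0.03,2.58,0,0,-0.24,-1],[0.12,-0.03,2.58,0,0,-0.24,-1],[0.12,-0.03,2.58,0,0,-0.24,-1],[0.12,-0.03,2.58,0,0,-0.24,-1]]' 20
python3 -c "
from h import *
need([.55,0.0005,.269],107)"
```

```text
clock: 4.85
position: [0.5499, 0.0006, 0.2692]
ee_rot: [0.595, 0.804, -0.0, -0.0]
ft_force: [-4.9, -0.2, 5.5]
grip_width: 0.254
grasp_force: 22.2
tcp [0.5499 0.0006 0.2692] yaw 107.02 tilt [-0. -0.] F [-4.95 -0.17  5.45] w 0.254 t 4.85
units [-0.003  0.001  0.005] [-0.003  0.001  0.003]
```

```bash
python3 -m pendant '[[0.013,0,-0.137,0,0,0,-1],[0.053,0,-0.268,0,0,0,-1],[0.118,0,-0.389,0,0,0,-1],[0.205,0,-0.495,0,0,0,-1],[0.311,0,-0.582,0,0,0,-1],[0.432,0,-0.647,0,0,0,-1],[0.563,0,-0.687,0,0,0,-1],[0.7,0,-0.7,0,0,0,-1],[0.72,0,-0.7,0,0,0,-1],[0.72,0,-0.7,0,0,0,-1]]' 20
python3 - <<'E'
from h import *
im,d=manip.camera('side'); cv2.imwrite('pics/s1.png',cv2.resize(im[140:260,260:380,::-1],(480,480),interpolation=cv2.INTER_CUBIC))
im,d=manip.camera('wrist'); cv2.imwrite('pics/w2.png',im[...,::-1]); np.save('wd.npy',d)
need([.5396,.034,.304],107)
E
python3 -c "
import cv2;a=cv2.imread('pics/s1.png');b=cv2.resize(cv2.imread('pics/w2.png'),(320,240))
b=cv2.copyMakeBorder(b,0,240,0,0,0);cv2.imwrite('pics/c1.png',cv2.hconcat([a,b]))"
```

```text
clock: 6.1
position: [0.5401, 0.034, 0.3056]
ee_rot: [0.595, 0.804, -0.0, 0.002]
ft_force: [-1.9, -8.5, 2.5]
grip_width: 0.247
grasp_force: 19.6
tcp [0.5402 0.034  0.3056] yaw 106.95 tilt [ 0.003 -0.002] F [-1.29 -7.03  2.46] w 0.244 t 6.2
units [ 0.004 -0.011  0.031] [ 0.013  0.02  -0.006]
```

View pics/c1.png

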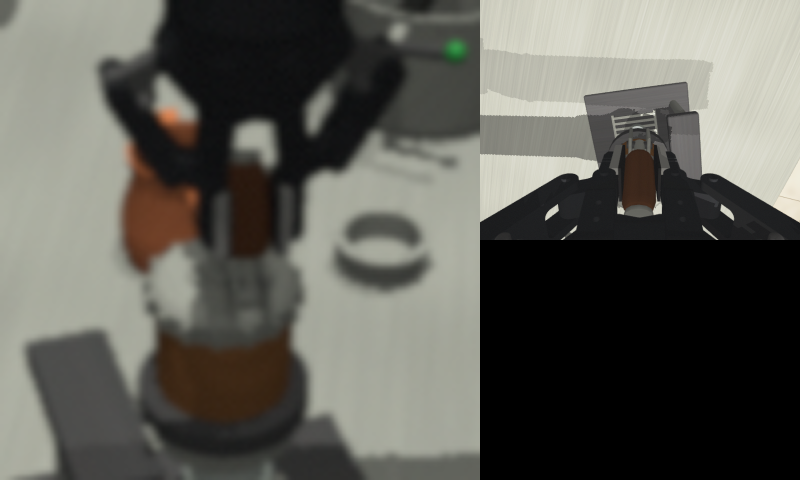

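The grip stands upright between the pads: in the side crop the sleeve is vertical at (250,210), and I felt the stop at about 8 N. At least 350° of winding is safe before the seat can be reached, so I'll wind the first half turn.

```bash
python3 -m pendant '[[-0.14,0.54,0.003,0,0,0,-1],[-0.415,1.016,0.007,0,0,0,-1],[-0.835,1.368,0.01,0,0,0,-1],[-1.351,1.556,0.013,0,0,0,-1],[-1.899,1.556,0.017,0,0,0,-1],[-2.415,1.368,0.02,0,0,0,-1],[-2.835,1.016,0.023,0,0,0,-1],[-3.11,0.54,0.027,0,0,0,-1],[-3.205,0,0.03,0,0,0,-1],[-3.205,0,0.03,0,0,0,-1]]' 20
python3 - <<'E'
from h import *
cal=manip.get_calibration('wrist')
im,d=manip.camera('wrist'); cv2.imwrite('pics/w3.png',im[...,::-1]); np.save('wd.npy',d); np.save('cal.npy',cal,allow_pickle=True)
for n in ['hub','pivot','grip']:
    for r in manip.tip_of(n,'wrist')[:1]: print(n,r)
need([.587,-.119,.304],107)
E
```

```text
clock: 7.45
position: [0.587, -0.1177, 0.3055]
ee_rot: [0.595, 0.804, 0.001, 0.002]
ft_force: [-0.4, -0.6, 4.5]
grip_width: 0.001
grasp_force: 1.9
hub {'pixel': [312.5, 89.8], 'p': 0.62}
pivot {'pixel': [250.6, 283.5], 'p': 0.64}
grip {'pixel': [238.9, 324.4], 'p': 0.81}
tcp [ 0.5876 -0.1173  0.3048] yaw 107.07 tilt [ 0.004 -0.   ] F [-1.67 -1.33  7.38] w 0.002 t 7.65
units [-0.028 -0.022  0.015] [0.026 0.01  0.009]
```

View pics/w3.png

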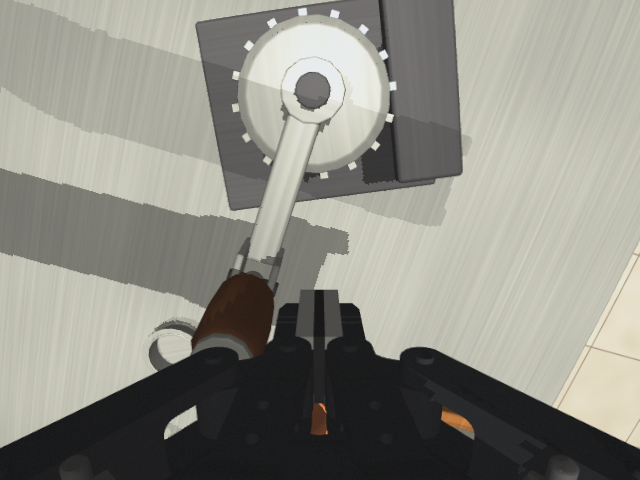

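The grip slipped out of the jaws. The crank stands about 18° past the half turn, with hub at (312,90), pivot at about (255,280), and the grip still upright at about (235,320), left of the shut fingers. I'll measure hub, pivot and arm height from this depth image.

Run:
```python
from h import *
d=np.load('wd.npy'); cal=np.load('cal.npy',allow_pickle=True).item()
def P(px):
    o,v=ray('wrist',px,cal); return o,v
def dep(px,r=2):
    x,y=px; w=d[y-r:y+r+1,x-r:x+r+1]; w=w[w>0]; o,v=P(px); return np.round(o+v*np.median(w),4)
for n,px in dict(arm1=(290,145),arm2=(280,180),arm3=(268,220),boss=(290,80),boss2=(335,95),gear=(260,100),gear2=(370,100),base=(215,190),c1=(100,250),c2=(560,150),c3=(400,250),c4=(150,100),c5=(520,40),butt=(235,345),grip=(240,300)).items(): print(n,dep(px))
for n,px,z in [('hub',(312.5,90),.262),('hub',(312.5,90),.257)]:
    o,v=P(px); print(n,np.round(o+v*(z-o[2])/v[2],4))
# plane fit counter
pts=[]
for y in range(200,290,6):
    for x in list(range(20,140,6))+list(range(480,560,6)):
        if d[y,x]>0: o,v=P((x,y)); pts.append(o+v*d[y,x])
pts=np.array(pts); A=np.c_[pts[:,:2],np.ones(len(pts))]; k,res,_,_=np.linalg.lstsq(A,pts[:,2],rcond=None); print(k,np.std(A@k-pts[:,2]))
# arm top strip fit, height over plane; pts along arm centre line
a=[]
for t in np.linspace(0,1,60):
    for s in range(-6,7,2):
        x=int(292+(266-292)*t+s); y=int(140+(225-140)*t)
        if d[y,x]>0: o,v=P((x,y)); a.append(o+v*d[y,x])
a=np.array(a); h=a[:,2]-np.c_[a[:,:2],np.ones(len(a))]@k; print('arm z',np.median(a[:,2]),'over counter',np.median(h),np.std(h),len(h))
# arm direction
c=a.mean(0); print(c, 'arm angle', np.degrees(np.arctan2(*(np.linalg.svd(a-c)[2][0][:2][::-1]))))
```

```text
arm1 [ 0.5593 -0.0667  0.2588]
arm2 [ 0.5593 -0.0817  0.2588]
arm3 [ 0.559  -0.0996  0.2591]
boss [ 0.5524 -0.0425  0.2603]
boss2 [ 0.571  -0.0427  0.2599]
gear [ 0.5372 -0.0533  0.2151]
gear2 [ 0.5895 -0.0372  0.215 ]
base [ 0.4871 -0.1534  0.0012]
c1 [ 0.3806 -0.2542  0.0012]
c2 [ 0.8157 -0.0086  0.001 ]
c3 [ 0.6927 -0.159   0.0009]
c4 [ 0.4037 -0.0845  0.0009]
c5 [7.33e-01 7.59e-02 7.00e-04]
butt [ 0.5626 -0.1163  0.3329]
grip [ 0.5596 -0.1125  0.3134]
hub [ 0.562  -0.0436  0.262 ]
hub [ 0.5619 -0.0433  0.257 ]
[-6.47117763e-05 -1.19336603e-03  8.03319874e-04] 0.0008292536829922073
arm z 0.2589085061951418 over counter 0.2580550638394671 0.0006475066632674534 418
[ 0.55894672 -0.08288913  0.25894791] arm angle 88.36438202814004
```

```bash
python3 - <<'E'
from h import *
cal=np.load('cal.npy',allow_pickle=True).item()
for n,px,z in [('pivot',(250.6,283.5),.271),('grip',(238.9,324.4),.306),('button',(232,352),.332)]:
    o,v=ray('wrist',px,cal); p=o+v*(z-o[2])/v[2]; print(n,np.round(p,4), np.degrees(np.arctan2(p[1]+.0434,p[0]-.562))%360, np.hypot(p[1]+.0434,p[0]-.562))
need([.562+.08*np.cos(np.radians(265.5)),-.0434+.08*np.sin(np.radians(265.5)),.304],107)
print(manip.get_obs()['joint_pos'])
E
python3 -m pendant '[[0,0,-0.8,0,0,0,-1],[0,0,-1.4,0,0,0,-1],[0,0,-1.6,0,0,0,0],[0,-0.5,-1.6,0,0,0,1],[0,-0.5,-1.6,0,0,0,1],[0,-0.5,-1.6,0,0,0,1],[0,-0.5,-1.6,0,0,0,1],[0,-0.5,-1.6,0,0,0,1],[0,-0.5,-1.6,0,0,0,1],[0,-0.5,-1.6,0,0,0,1]]' 60
python3 - <<'E'
from h import *
cal=manip.get_calibration('wrist')
im,d=manip.camera('wrist'); cv2.imwrite('pics/w4.png',im[...,::-1])
for n,z in [('hub',.254),('pivot',.271),('grip',.306)]:
    for r in manip.tip_of(n,'wrist')[:1]:
        o,v=ray('wrist',r['pixel'],cal); p=o+v*(z-o[2])/v[2]
        print(n,r,np.round(p,4),np.degrees(np.arctan2(p[1]+.0434,p[0]-.562))%360, np.hypot(p[1]+.0434,p[0]-.562))
need([.5557,-.1232,.304],107)
E
```

```text
pivot [ 0.5597 -0.1248  0.271 ] 268.37039740070395 0.08142369557967749
grip [ 0.561 -0.125  0.306] 269.31741553606827 0.08161007954223463
button [ 0.5623 -0.1193  0.332 ] 270.24187998527736 0.07585498075666311
tcp [ 0.5876 -0.1173  0.3048] yaw 107.07 tilt [ 0.004 -0.   ] F [-1.67 -1.33  7.38] w 0.002 t 7.65
units [ 0.076 -0.644  0.013] [0.026 0.01  0.009]
[ 0.6883094   0.32954498 -0.72694783  1.41208785  0.21807177  1.47762263
  0.26695467]
clock: 8.9
position: [0.5627, -0.1254, 0.3824]
ee_rot: [0.595, 0.804, 0.0, -0.0]
ft_force: [-0.2, -0.4, -0.4]
grip_width: 1.006
grasp_force: 0.0
hub {'pixel': [359.6, 99.4], 'p': 0.93} [ 0.5625 -0.0437  0.254 ] 330.47209142527737 0.0006316278573600535
pivot {'pixel': [313.1, 232.8], 'p': 0.82} [ 0.5589 -0.1244  0.271 ] 267.7854389047231 0.08102335367688851
grip {'pixel': [317.4, 250.8], 'p': 0.69} [ 0.5614 -0.1236  0.306 ] 269.56760757557487 0.08016347399453691
tcp [ 0.5626 -0.1255  0.3825] yaw 107.03 tilt [ 0. -0.] F [ 0.17 -0.88  0.18] w 0.996 t 9.1
units [ 0.084 -0.119  1.57 ] [0.    0.001 0.004]
```

View pics/w4.png

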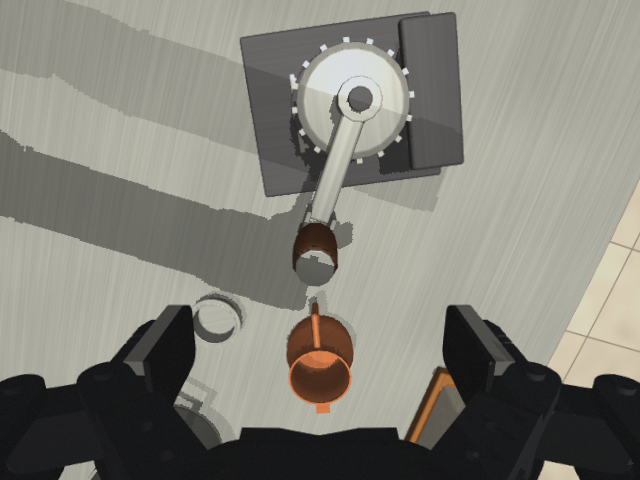

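The grip is upright at (315,250) with pivot at (315,230), and the crank arm points 268° in world. I'll regrip it harder.

```bash
python3 -m pendant '[[0.05,-0.03,0.8,0,0,0,1],[0.05,-0.03,1.4,0,0,0,1],[0.05,-0.03,1.62,0,0,0,1],[0.05,-0.03,1.62,0,0,0,0],[0.05,-0.03,1.62,0,0,0,-1],[0.05,-0.03,1.62,0,0,0,-1],[0.05,-0.03,1.62,0,0,0,-1],[0.05,-0.03,1.62,0,0,0,-1],[0.05,-0.03,1.62,0,0,0,-1],[0.05,-0.03,1.62,0,0,0,-1]]' 60
python3 - <<'E'
from h import *
need([.5605,-.1237,.302],107)
o=manip.get_obs(); p=o['position'][:2]
# rows for an arc: hub centre, current commanded pos -> angles
hub=np.array([.5622,-.0435]); M=R.from_quat(o['ee_rot']).as_matrix(); r=p-hub
print(np.hypot(*r),np.degrees(np.arctan2(r[1],r[0]))%360)
a0=np.arctan2(r[1],r[0])
for k in range(1,10):
    a=a0-np.radians(17.3)*k; q=hub+.0792*np.array([np.cos(a),np.sin(a)])-p
    print(k,np.round(M[:2,:2].T@q/.05,2))
E
```

```text
clock: 10.35
position: [0.5606, -0.1236, 0.3023]
ee_rot: [0.595, 0.804, 0.0, 0.001]
ft_force: [-1.9, 0.4, 6.1]
grip_width: 0.242
grasp_force: 58.4
tcp [ 0.5606 -0.1236  0.3023] yaw 107.02 tilt [ 0.001 -0.001] F [-1.94  0.43  6.06] w 0.242 t 10.35
units [-0.001 -0.003  0.007] [0.006 0.007 0.003]
0.08012180692726838 268.877548278748
1 [ 0.23 -0.42]
2 [ 0.56 -0.76]
3 [ 0.98 -0.99]
4 [ 1.45 -1.08]
5 [ 1.92 -1.03]
6 [ 2.36 -0.85]
7 [ 2.72 -0.54]
8 [ 2.98 -0.13]
9 [3.1  0.33]
```

```bash
python3 -m pendant '[[0.23,-0.42,0.003,0,0,0,-1],[0.56,-0.76,0.006,0,0,0,-1],[0.98,-0.99,0.009,0,0,0,-1],[1.45,-1.08,0.012,0,0,0,-1],[1.92,-1.03,0.015,0,0,0,-1],[2.36,-0.85,0.018,0,0,0,-1],[2.72,-0.54,0.021,0,0,0,-1],[2.98,-0.13,0.024,0,0,0,-1],[3.07,0.2,0.026,0,0,0,-1],[3.07,0.2,0.026,0,0,0,-1]]' 60
cat > wind.py <<'E'
from h import *
import sys
step,n=float(sys.argv[1]),int(sys.argv[2])
o=manip.get_obs(); p=o['position'][:2]; hub=np.array([.5622,-.0435]); M=R.from_quat(o['ee_rot']).as_matrix(); r=p-hub
a0=np.arctan2(r[1],r[0]); t=np.array([np.sin(a0),-np.cos(a0)]); f=o['ft_force'][:2]
print('t',o['clock'],'r',np.hypot(*r),'ang',np.degrees(a0)%360,'resist',-f@t,'radial',f@(r/np.hypot(*r)),'Fz',o['ft_force'][2],'w',o['grip_width'],'z',o['position'][2],'M',o['torque'])
for k in range(1,n+1):
    a=a0-np.radians(step)*k; q=hub+.0795*np.array([np.cos(a),np.sin(a)])-p
    print(k,np.round(M[:2,:2].T@q/.05,3))
E
python3 wind.py 1 9
```

```text
clock: 11.6
position: [0.5263, 0.0279, 0.3011]
ee_rot: [0.594, 0.805, 0.001, 0.0]
ft_force: [2.9, 3.2, 4.9]
grip_width: 0.242
grasp_force: 59.5
t 11.6 r 0.07994062891146517 ang 116.71588708424314 resist -4.047066268250965 radial 1.5016181168247362 Fz 4.928609379479157 w 0.24216840839474393 z 0.30109377101884527 M [ 0.72494273 -0.58917119 -0.02093992]
1 [-0.004  0.029]
2 [-0.     0.056]
3 [0.003 0.084]
4 [0.006 0.111]
5 [0.008 0.139]
6 [0.01  0.167]
7 [0.012 0.195]
8 [0.013 0.222]
9 [0.013 0.25 ]
```

```bash
python3 -m pendant '[[0.004,0.03,0,0,0,0,-1],[0.008,0.06,0,0,0,0,-1],[0.01,0.09,0,0,0,0,-1],[0.012,0.12,0,0,0,0,-1],[0.015,0.15,0,0,0,0,-1],[0.017,0.18,0,0,0,0,-1],[0.019,0.2,0,0,0,0,-1],[0.02,0.22,0,0,0,0,-1],[0.02,0.235,0,0,0,0,-1],[0.02,0.25,0,0,0,0,-1]]' 60
python3 wind.py 1 7
```

```text
clock: 12.85
position: [0.5363, 0.032, 0.301]
ee_rot: [0.594, 0.804, 0.0, -0.0]
ft_force: [-5.1, 2.8, 7.8]
grip_width: 0.238
grasp_force: 59.6
t 12.85 r 0.07979815472487745 ang 108.92949572798548 resist 3.922728225209124 radial 4.274141512241388 Fz 7.769590168120883 w 0.23824102163359503 z 0.3009562427668996 M [0.54852326 1.21982093 0.00485789]
1 [-0.005  0.028]
2 [-0.005  0.056]
3 [-0.005  0.083]
4 [-0.006  0.111]
5 [-0.008  0.139]
6 [-0.009  0.167]
7 [-0.012  0.194]
```

```bash
python3 -m pendant '[[0,0.02,-0.01,0,0,0,-1],[0,0.04,-0.02,0,0,0,-1],[0,0.06,-0.02,0,0,0,-1],[0,0.08,-0.02,0,0,0,-1],[0,0.1,-0.02,0,0,0,-1],[0,0.12,-0.02,0,0,0,-1],[0,0.14,-0.02,0,0,0,-1],[-0.002,0.155,-0.02,0,0,0,-1],[-0.003,0.16,-0.02,0,0,0,-1],[-0.003,0.167,-0.02,0,0,0,-1]]' 60
python3 wind.py 1 7
```

```text
clock: 14.1
position: [0.5439, 0.0341, 0.3011]
ee_rot: [0.594, 0.804, -0.0, -0.001]
ft_force: [-5.5, 1.9, 2.3]
grip_width: 0.245
grasp_force: 59.4
t 14.1 r 0.07974229456594747 ang 103.25138371555607 resist 4.89958036587297 radial 3.077552974280432 Fz 2.2942483065108292 w 0.2454974656803513 z 0.3011147172602082 M [ 0.55782235  1.06254271 -0.02144616]
1 [-0.007  0.027]
2 [-0.01   0.055]
3 [-0.013  0.083]
4 [-0.016  0.11 ]
5 [-0.02   0.138]
6 [-0.025  0.165]
7 [-0.03   0.192]
```

```bash
python3 -m pendant '[[0,0.02,0,0,0,0,-1],[-0.002,0.04,0,0,0,0,-1],[-0.004,0.06,0,0,0,0,-1],[-0.006,0.08,0,0,0,0,-1],[-0.008,0.1,0,0,0,0,-1],[-0.01,0.12,0,0,0,0,-1],[-0.013,0.14,0,0,0,0,-1],[-0.016,0.155,0,0,0,0,-1],[-0.018,0.165,0,0,0,0,-1],[-0.02,0.17,0,0,0,0,-1]]' 60
python3 wind.py 1 7
```

```text
clock: 15.35
position: [0.5524, 0.0356, 0.3011]
ee_rot: [0.594, 0.804, -0.0, -0.001]
ft_force: [-4.9, 3.0, 1.5]
grip_width: 0.24
grasp_force: 59.3
t 15.35 r 0.07969990615322438 ang 97.05824247600202 resist 4.505356989295789 radial 3.597623167011069 Fz 1.4921202424993618 w 0.2399082118158377 z 0.3010770160930073 M [0.56984168 0.9449052  0.0057762 ]
1 [-0.009  0.027]
2 [-0.015  0.054]
3 [-0.021  0.081]
4 [-0.027  0.108]
5 [-0.034  0.135]
6 [-0.041  0.161]
7 [-0.049  0.188]
```

```bash
python3 -m pendant '[[-0.002,0.022,0,0,0,0,-1],[-0.006,0.044,0,0,0,0,-1],[-0.01,0.066,0,0,0,0,-1],[-0.015,0.088,0,0,0,0,-1],[-0.02,0.11,0,0,0,0,-1],[-0.026,0.132,0,0,0,0,-1],[-0.032,0.154,0,0,0,0,-1],[-0.037,0.17,0,0,0,0,-1],[-0.042,0.182,0,0,0,0,-1],[-0.045,0.188,0,0,0,0,-1]]' 60
python3 wind.py 1 8
```

```text
clock: 16.6
position: [0.5623, 0.0362, 0.3011]
ee_rot: [0.594, 0.804, 0.0, -0.001]
ft_force: [-3.9, 3.5, 1.4]
grip_width: 0.239
grasp_force: 59.2
t 16.6 r 0.07969258615897153 ang 89.93707612695843 resist 3.90223915028404 radial 3.5189889341645193 Fz 1.4080047544604741 w 0.2394201842444421 z 0.3010525932488475 M [0.78089404 0.89381748 0.00397004]
1 [-0.012  0.025]
2 [-0.021  0.052]
3 [-0.03   0.078]
4 [-0.04   0.104]
5 [-0.05   0.129]
6 [-0.061  0.155]
7 [-0.072  0.181]
8 [-0.084  0.206]
```

```bash
python3 -m pendant '[[-0.006,0.022,0,0,0,0,-1],[-0.014,0.046,0,0,0,0,-1],[-0.022,0.07,0,0,0,0,-1],[-0.031,0.092,0,0,0,0,-1],[-0.04,0.116,0,0,0,0,-1],[-0.049,0.138,0,0,0,0,-1],[-0.058,0.158,0,0,0,0,-1],[-0.066,0.172,0,0,0,0,-1],[-0.07,0.181,0,0,0,0,-1],[-0.072,0.186,0,0,0,0,-1]]' 60
python3 wind.py 1 8
```

```text
clock: 17.85
position: [0.5709, 0.0358, 0.3009]
ee_rot: [0.594, 0.805, -0.001, -0.002]
ft_force: [-12.1, 3.4, 4.2]
grip_width: 0.246
grasp_force: 59.2
t 17.85 r 0.07975048764070007 ang 83.72032971902881 resist 12.430642839973801 radial 2.024380168684414 Fz 4.188190809178904 w 0.24565863876590047 z 0.3009029809767886 M [ 0.71161648  2.71596561 -0.03377103]
1 [-0.016  0.023]
2 [-0.028  0.049]
3 [-0.04   0.074]
4 [-0.052  0.098]
5 [-0.065  0.123]
6 [-0.079  0.147]
7 [-0.092  0.171]
8 [-0.107  0.195]
```

The resistance rose from about 4.5 to 12 N, so the piston is on its seat. I'll ease off slightly and hold.

```bash
python3 -m pendant '[[0.007,-0.013,0,0,0,0,-1],[0.007,-0.013,0,0,0,0,-1],[0.007,-0.013,0,0,0,0,-1],[0.007,-0.013,0,0,0,0,-1],[0.007,-0.013,0,0,0,0,-1],[0.007,-0.013,0,0,0,0,-1],[0.007,-0.013,0,0,0,0,-1],[0.007,-0.013,0,0,0,0,-1],[0.007,-0.013,0,0,0,0,-1],[0.007,-0.013,0,0,0,0,-1]]' 60
python3 wind.py 1 1
python3 - <<'E'
from h import *
im,d=manip.camera('wrist'); cv2.imwrite('pics/w5.png',im[...,::-1])
im,d=manip.camera('side'); cv2.imwrite('pics/s5.png',im[...,::-1])
need([0.57,0.035,.3])
E
```

```text
clock: 19.1
position: [0.5707, 0.0358, 0.301]
ee_rot: [0.594, 0.804, -0.001, -0.001]
ft_force: [-8.8, 2.5, 2.7]
grip_width: 0.242
grasp_force: 59.3
t 19.1 r 0.07971904542089675 ang 83.84597838576616 resist 8.994505603852488 radial 1.524389111680523 Fz 2.7019964046742797 w 0.24153319403194512 z 0.30096257675673027 M [ 0.76754395  1.88782827 -0.05429615]
1 [-0.015  0.024]
tcp [0.5707 0.0357 0.3009] yaw 107.11 tilt [-0.003  0.001] F [-8.62  3.44  3.32] w 0.24 t 19.2
units [-0.01  -0.019  0.019] [0. 0. 0.]
```

```bash
python3 -m pendant '[[0.012,-0.028,0,0,0,0.6,-1],[0.012,-0.028,0,0,0,1.3,-1],[0.012,-0.028,0,0,0,2.0,-1],[0.012,-0.028,0,0,0,2.6,-1],[0.012,-0.028,0,0,0,2.91,-1],[0.012,-0.028,0,0,0,2.91,-1],[0.012,-0.028,0,0,0,2.91,-1],[0.012,-0.028,0,0,0,2.91,-1],[0.012,-0.028,0,0,0,2.91,-1],[0.012,-0.028,0,0,0,2.91,-1]]' 30
python3 wind.py 1 1; python3 -c "
from h import *
need([0.5707,0.0358,.301],83.8)"
```

```text
clock: 20.45
position: [0.5698, 0.0357, 0.301]
ee_rot: [0.744, 0.668, -0.0, -0.001]
ft_force: [-5.0, 2.8, 1.9]
grip_width: 0.239
grasp_force: 59.1
t 20.45 r 0.07956116061139 ang 84.49955698185792 resist 5.267878797033984 radial 2.3403980308806602 Fz 1.881941389076462 w 0.2393969522031783 z 0.3009957401593316 M [0.63139008 1.13373473 0.03428765]
1 [-0.001  0.028]
tcp [0.5698 0.0357 0.301 ] yaw 83.81 tilt [-0.002  0.001] F [-5.02  2.83  1.88] w 0.239 t 20.45
units [ 0.004  0.017 -0.   ] [-0.012 -0.004  0.002]
```

View pics/w5.png

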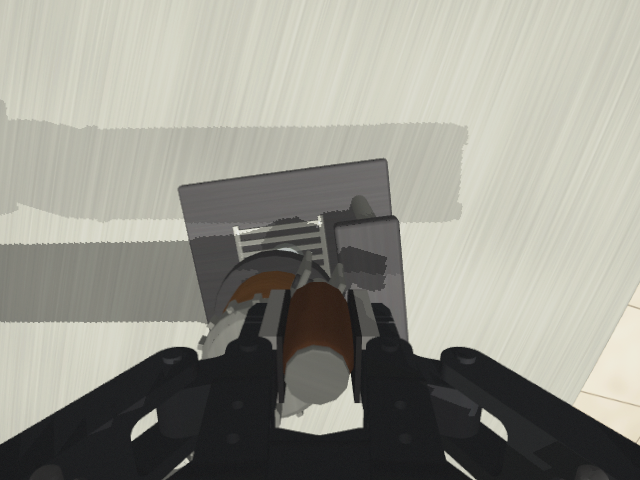

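```bash
python3 -m pendant '[[-0.125,0,0.011,0,0,0,-1],[-0.246,0,0.043,0,0,0,-1],[-0.36,0,0.096,0,0,0,-1],[-0.463,0,0.168,0,0,0,-1],[-0.552,0,0.257,0,0,0,-1],[-0.624,0,0.36,0,0,0,-1],[-0.677,0,0.474,0,0,0,-1],[-0.709,0,0.595,0,0,0,-1],[-0.72,0,0.7,0,0,0,-1],[-0.72,0,0.75,0,0,0,-1]]' 30
python3 wind.py 1 1; python3 -c "
from h import *
need([0.567,0.0015,.2645],83.8)"
```

```text
clock: 21.7
position: [0.5663, -0.0012, 0.2646]
ee_rot: [0.745, 0.667, -0.0, 0.0]
ft_force: [-8.8, -1.4, 10.4]
grip_width: 0.24
grasp_force: 53.0
t 21.7 r 0.04253609482913671 ang 84.47645962898616 resist 8.626640651416759 radial -2.1949197327057077 Fz 10.383621503350938 w 0.24047734122896613 z 0.2645829940265845 M [0.3111049  1.87375441 0.09271379]
1 [0.739 0.018]
tcp [ 0.5663 -0.0012  0.2646] yaw 83.73 tilt [-0.    -0.001] F [-8.8  -1.35 10.38] w 0.24 t 21.7
units [0.054 0.008 0.002] [-0.001  0.005 -0.009]
```

```bash
python3 -m pendant '[[0,0,0.02,0,0,0,-1],[0,0,0.02,0,0,0,-1],[0,0,0.0,0,0,0,-0.2],[0,0,0,0,0,0,0.2],[0,0,0,0,0,0,0.6],[0,0,0,0,0,0,1],[0,0,0,0,0,0,1],[0,0,-0.6,0,0,0,1],[0,0,-1.8,0,0,0,1],[0,0,-2.4,0,0,0,1]]' 30
python3 look.py w6
python3 - <<'E'
from h import *
im,d=manip.camera('top'); im2,_=manip.camera('side')
a=cv2.imread('pics/w6.png');cv2.imwrite('pics/c6.png',cv2.hconcat([a[:, 80:560][:400,:400],cv2.resize(im2[140:300,240:400,::-1],(400,400))]))
for n in ['hub','pivot','press','grip']:
    print(n,np.round(manip.tip_of(n,'top')[0]['pixel'],1))
E
```

```text
clock: 22.95
position: [0.567, -0.0006, 0.3868]
ee_rot: [0.745, 0.668, 0.001, 0.001]
ft_force: [1.1, 0.0, 0.4]
grip_width: 0.999
grasp_force: 0.0
hub 0.73 [319. 290.] [ 0.5636 -0.043   0.256 ] depth [ 0.5639 -0.04    0.2629]
pivot 0.76 [317. 175.] [0.5711 0.0353 0.273 ] depth [0.5712 0.0357 0.276 ]
grip 0.8 [316. 235.] [ 5.667e-01 -2.000e-04  2.730e-01] depth [0.5674 0.0058 0.2947]
tcp [ 0.5667 -0.0009  0.3836] yaw 83.76 tilt [ 0. -0.] F [ 0.15 -0.5  -1.02] w 1.0 t 23.15
units [-0.019 -0.333 -0.328] [ 3.000e-03  1.000e-03 -2.655e+00]Traceback (most recent call last):
  File "<stdin>", line 5, in <module>
IndexError: list index out of range
```

View pics/c6.png

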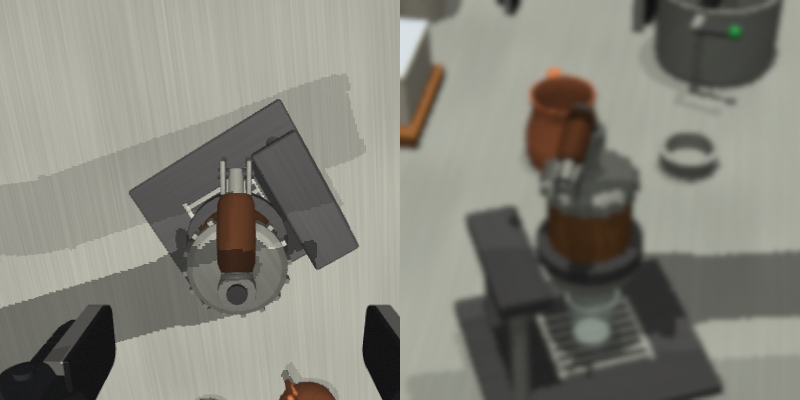

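The gripper is clear, but the side view at (575,130) suggests the grip is tilted up a little. I'll measure its tilt from the depth.

```bash
cat > tilt.py <<'E'
from h import *
cal=manip.get_calibration('wrist'); im,d=manip.camera('wrist')
piv=manip.tip_of('pivot','wrist')[0]['pixel']; hub=manip.tip_of('hub','wrist')[0]['pixel']
print(np.round(piv),np.round(hub))
P=[]
for t in np.linspace(.25,.8,12):
    x=piv[0]+(hub[0]-piv[0])*t; y=piv[1]+(hub[1]-piv[1])*t
    w=d[int(y)-1:int(y)+2,int(x)-2:int(x)+3]; o,v=ray('wrist',(x,y),cal); p=o+v*np.min(w[w>0]); P.append([np.hypot(p[0]-.5622,p[1]+.0435),p[2]])
P=np.array(P); print(np.round(P,4).tolist())
E
python3 tilt.py
```

```text
[317. 174.] [321. 291.]
[[0.066, 0.2882], [0.0632, 0.2899], [0.0602, 0.291], [0.0572, 0.2918], [0.0544, 0.2936], [0.0514, 0.2945], [0.0486, 0.2959], [0.0454, 0.2961], [0.0429, 0.2986], [0.0398, 0.2992], [0.0368, 0.2999], [0.0337, 0.3004]]
```

```bash
python3 -m pendant '[[-0.22,0,0,0,0,0,-1],[-0.22,0,0,0,0,0,-1],[-0.22,0,0,0,0,0,-1],[-0.22,0,0,0,0,0,-1],[-0.22,0,0.7,0,0,0,-1],[-0.22,0,1.2,0,0,0,-1],[-0.22,0,1.45,0,0,0,-1],[-0.22,0,1.6,0,0,0,-1],[-0.22,0,1.7,0,0,0,-1],[-0.22,0,1.74,0,0,0,-1]]' 30
python3 -c "
from h import *
need([0.5655,-0.0117,.2915],83.8)"
```

```text
clock: 24.7
position: [0.5656, -0.0118, 0.297]
ee_rot: [0.745, 0.668, 0.0, 0.0]
ft_force: [-0.2, -1.7, 1.7]
grip_width: 0.0
grasp_force: 0.6
tcp [ 0.5656 -0.0118  0.297 ] yaw 83.75 tilt [ 0.001 -0.   ] F [-0.2  -1.7   1.71] w 0.0 t 24.7
units [ 0.002 -0.002  0.11 ] [ 0.005 -0.    -0.006]
```

```bash
python3 -m pendant '[[0,0,0.02,0,0,0,-1],[0,0,0.04,0,0,0,-1],[0,0,0.05,0,0,0,-1],[0,0,0.06,0,0,0,-1],[0,0,0.07,0,0,0,-1],[0,0,0.08,0,0,0,-1],[0,0,0.09,0,0,0,-1],[0,0,0.1,0,0,0,-1],[0,0,0.1,0,0,0,-1],[0,0,0.1,0,0,0,-1]]' 30
python3 -c "
from h import *
need([0.5655,-0.0117,.2915],83.8)"
```

```text
clock: 25.95
position: [0.5663, -0.012, 0.2936]
ee_rot: [0.745, 0.667, 0.001, 0.001]
ft_force: [0.3, -1.9, 12.7]
grip_width: -0.001
grasp_force: 6.3
tcp [ 0.5663 -0.012   0.2936] yaw 83.73 tilt [ 0.004 -0.001] F [ 0.32 -1.9  12.73] w -0.001 t 25.95
units [ 0.005 -0.017  0.041] [ 0.026  0.002 -0.009]
```

```bash
python3 -m pendant '[[0,0,-0.3,0,0,0,-1],[0.1,0,-1.0,0,0,0,-1],[0.2,0,-1.8,0,0,0,-0.5],[0.22,0,-1.9,0,0,0,1],[0.22,0,-1.9,0,0,0,1],[0.22,0,-1.9,0,0,0,1],[0.22,0,-1.9,0,0,0,1],[0.22,0,-1.9,0,0,0,1],[0.22,0,-1.9,0,0,0,1],[0.22,0,-1.9,0,0,0,1]]' 30
python3 tilt.py; python3 look.py w7
```

```text
clock: 27.2
position: [0.5666, -0.001, 0.3866]
ee_rot: [0.745, 0.667, -0.0, 0.0]
ft_force: [-0.3, 1.0, -0.6]
grip_width: 0.998
grasp_force: 0.0
[314. 175.] [320. 291.]
[[0.0637, 0.2827], [0.0604, 0.2827], [0.0569, 0.2819], [0.0537, 0.2828], [0.0503, 0.2827], [0.0468, 0.2824], [0.0437, 0.2837], [0.0399, 0.2828], [0.0365, 0.2831], [0.0328, 0.2824], [0.029, 0.2819], [0.0253, 0.2815]]
hub 0.71 [316. 288.] [ 0.5612 -0.0415  0.256 ] depth [ 0.5615 -0.0387  0.2629]
pivot 0.8 [316. 174.] [0.5695 0.0357 0.273 ] depth [0.5696 0.0359 0.2743]
grip 0.73 [319. 233.] [0.5675 0.0006 0.273 ] depth [0.5678 0.0031 0.282 ]
tcp [ 0.5666 -0.001   0.3867] yaw 83.75 tilt [ 0. -0.] F [-0.35 -1.32  0.45] w 0.999 t 27.55
units [-0.017 -0.332 -0.266] [ 1.000e-03  1.000e-03 -2.656e+00]
```

View pics/w7.png

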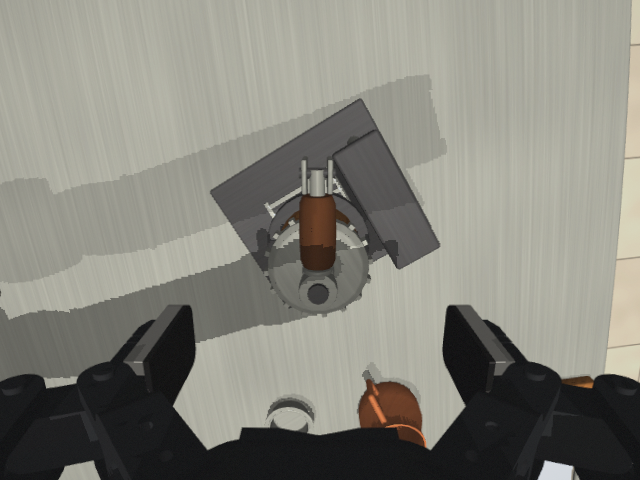

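The sleeve top is level at 0.282–0.283 along its length, so the grip lies flat. The crank still points along about 84°, where it seated, and the gripper is clear of everything.

```bash
python3 -c "
from workcell import manip
print(manip.hand_in())"
```

```text
the job is handed in; nothing more can be done
None
```

I've handed the job in, but no verdict came back: the piston was wound onto its seat, where resistance jumped from about 4.5 N to a 12.4 N peak (about the chamber's 12 N limit; I eased to 9 N at once and did not check it for twist), then the grip was folded flat and released with the press still standing.

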